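# Turn the carved panel face down in the turnover frame and sort the screw tins

## Task

The carving is done and hanging hardware goes on the back next: loosen the red wing knob of the turnover frame, turn the panel over so that its bare back lies level and upward, and tighten the knob again to lock it. Lift each of the look-alike screw tins to feel whether it is full or empty, and stand the full ones upright in the wooden tray and the empty ones upright in the blue tray. Leave the rotary tool, the offcut and the glue bottle where they are.

Things in the scene. Friction and masses are not known exactly. Their poses are not given: they have to be found in the camera images.
- frame: Turnover frame, fixed to the bench: green base 120 x 300 x 12 mm, an aluminium post 28 mm thick, 68 wide at each end (centres 126 mm from the middle). Origin: underside centre, on the bench. y runs along the axle and the panel's long side, towards the post with the red knob; x is level, across the axle, roughly away from the robot. Axle 120 mm above the bench; free space under the panel.
- panel_mid (a point): Centre of the wooden panel, on the axle. Panel 180 mm long (y, along the axle), 110 wide (x), 16 thick (z), its ends in dark steel clamps (46 wide, 34 thick, out to 105 mm from the middle). It turns with the panel: z stands out of the carved face (dark whale, pale dots). The back is bare pale wood with two small steel hanging plates.
- carrier (a joint): Panel angle about the axle, rad, right-handed about the frame's y: 0 = carved face level and up, +3.14 or -3.14 = back level and up; positive raises the edge that is on the frame's -x side at 0. Starts within 0.4 of 0. Turns either way, stops at +-3.9. Balanced; unlocked, it stays where left (friction 0.06 N m, 1 to 2 N at an edge), easily pushed round by its edges; held when the knob is tight.
- knob_grip (a point): On the vertical axis of the red wing knob on top of the clamp block (frame y +126 mm), mid-height of the grip, 187 mm above the bench. The wing is an upright bar 52 mm long (this point's x), 14 thick, 30 tall (168 to 198 mm above the bench), on a thin stem over the block's top at 160 mm.
- lock_knob (a joint): Knob angle, rad, growing clockwise seen from above (tightening): 0 = fully loose stop, bar along the frame's x; 1.5 = tight stop. It bears on the axle from about 1.1; locked from 1.2 (tighten to about 1.4), panel free below 1.0. Starts tight. Stays where left; takes about 0.2 N m, up to 0.3 when tight.
- ready_tray: Pale wooden tray for full tins, fixed: outside 252 (x) x 112 (y) x 18 mm tall, walls 7, floor 5 thick, so inside 238 x 98 mm. Origin: centre of its underside, on the bench. Three tins fit in a row along x. It stands left or right of the frame.
- empties_tray: Blue plastic tray for empty tins, fixed; same sizes, origin and axes as the wooden one.
- tin_a: One of the look-alike round lidded screw tins, 62 mm across (the lid; body 60 mm), 55 mm tall, bare metal with a paper band. Origin: centre of its underside; z along its axis, upward. Full of screws it weighs 360 to 450 g, empty 54 to 68 g; it cannot be told by eye which. May be absent.
- tin_b: One of the look-alike round lidded screw tins, 62 mm across (the lid; body 60 mm), 55 mm tall, bare metal with a paper band. Origin: centre of its underside; z along its axis, upward. Full of screws it weighs 360 to 450 g, empty 54 to 68 g; it cannot be told by eye which. May be absent.
- tin_c: One of the look-alike round lidded screw tins, 62 mm across (the lid; body 60 mm), 55 mm tall, bare metal with a paper band. Origin: centre of its underside; z along its axis, upward. Full of screws it weighs 360 to 450 g, empty 54 to 68 g; it cannot be told by eye which. May be absent.
- tin_d: One of the look-alike round lidded screw tins, 62 mm across (the lid; body 60 mm), 55 mm tall, bare metal with a paper band. Origin: centre of its underside; z along its axis, upward. Full of screws it weighs 360 to 450 g, empty 54 to 68 g; it cannot be told by eye which. May be absent.
- tin_e: One of the look-alike round lidded screw tins, 62 mm across (the lid; body 60 mm), 55 mm tall, bare metal with a paper band. Origin: centre of its underside; z along its axis, upward. Full of screws it weighs 360 to 450 g, empty 54 to 68 g; it cannot be told by eye which. May be absent.
- rotary_tool: Grey and black rotary carving tool lying beyond the frame, about 170 mm long and 48 mm thick; origin under its middle, x along it. Bystander.
- offcut: Pine offcut, 60 (its x) x 140 (its y) x 32 mm, origin at the centre of its underside. Bystander.
- glue: White glue bottle with a yellow label and orange cap, 54 mm across, 120 mm tall, origin at the centre of its underside. Bystander.
There are look-alikes about, which are no part of the job. What is shaped like the tin_e but turquoise or yellow is not meant.

How it is judged:
By the outcome, as a careful person would: the job done as asked, in the order asked, and still so for the second after the job is handed in, with the robot touching nothing.
Of tin_a, tin_b, tin_c, tin_d, tin_e only 3 to 5 are there at a start; the rules pass over those that are not, and their reading is None.
At some moment in a run one of tin_a, tin_b, tin_c, tin_d, tin_e may be knocked a few centimetres aside while the robot is not near it.
Once in a run the grip may slacken for a moment while it holds something.
It also fails if it takes over 210 s, if anything falls off the work surface, if the arm or the gripper's body presses on something with over 40 N, if the wrist force passes 120 N, or if a joint passes its speed limit or range.

## Robot

A 6-joint arm with a two-finger parallel gripper is mounted at the origin on the work surface. World frame = base frame: x ahead of the robot, y to its left, z up, the work surface at z = 0. Lengths are in mm, angles in degrees, forces in N, time in s.
With the tool pointing down it reaches from about 350 to 850 mm from the base axis. Payload 8.1 kg.
Tool frame: the origin (TCP) lies between the finger pads; the fingertips stand 17 mm ahead of it and the grasp point (between the pads) lies 2 mm behind it; z points along the fingers, y is the line along which they close (so a half turn about z gives the same grasp; the last joint's range is limited). The gripper opens to 85 mm and grips with 20 to 120 N. Pads are 22 mm wide; open, the fingers measure 114 mm over their backs; the gripper's body (76 mm by 85 mm) begins 54 mm behind the grasp point. The pads swing forward as they close: fully open they stand 13 mm farther back than shut.
Start: joints at [-77.315, 7.471, 85.268, -0, 87.261, -4.893], TCP at [181.226, -571.981, 248.292] pointing down, gripper open.
Joint ranges: [-169.43, 169.43], [-51.17, 129.36], [1.28, 143.12], [-76.62, 256.62], [0, 156.53], [-152.29, 152.29]. Speed limits (degrees/s): [136.94, 136.94, 159.86, 180, 180, 180].

## Interface

Orientations are given as [roll, pitch, yaw] about the fixed x, y, z axes, in that order (R = Rz(yaw) Ry(pitch) Rx(roll)).
In Python, from bench import sense, snapshot, hand_in, trace, place_of gives the robot as it stands.
- The arm moves only by the shell command python3 -m handwheel 'ROWS' [FORCE]. ROWS is JSON, a list of rows, each a list of 7 numbers: the opening, from -1 (shut) to 1 (fully open), then the shift along the tool's x, y, z in cm, then the turn, a rotation vector about the tool's x, y, z in rad. A call has 1 to 12 rows; each row shifts and turns the commanded pose from where the row before left it, along the tool's axes as they then stand; what a row does not reach is not made up. A row lasts 1/12 s, in which the tool goes at most 41.7 mm and 7.16 degrees, less where a joint would pass 70% of its speed; a pose out of reach is approached as far as the arm can. A call with a gripper value outside its range is refused whole. The fingers move at their own pace and stop on an object; FORCE is the grip in N (left out, the last holds). Time passes only in rows, so rows that do not move let the fingers close. It gives the time, the measured TCP pose, the force, the opening and the grip force at its end, in the units of the state.
- sense(): the state, without advancing time (a new reading comes with each control period).
- snapshot(name): name is "scene" or "top" or "wrist"; returns a dict with "image" (400x640x3 uint8, red, green, blue), "intrinsics" (3x3 intrinsics, pixels), "R" (3x3) and "t" (3): a world point X has camera coordinates R X + t. Camera axes: x right, y down, z forward; pixel columns grow to the right and rows downward; lengths in mm; the calibration is good to about 2 mm. A picture is of the moment at which its call begins. There is no depth.
- hand_in(): hands the job in; it is judged then, once.
Trained networks look in a picture, given as the dict that the camera call returned (one of the last four; its "shot" number tells which), for a name from the list of things; names that differ only in an ending like _2 or _b are one class to them, and where a whole thing is asked for, a point or a joint stands for the part that bears it (a point fixed in the world has none). Each returns a list of dicts, best first, with "conf" (0 to 1); they miss things now and then, are a little off and sometimes report something else, mostly with a low value. They report only what shows in the picture. A call takes as long as a camera call. They do not tell look-alikes from the thing itself.
- trace(picture, query): "pixels" (400x640 bool, what is visible of it).
- place_of(picture, query): "location" ([x, y, z] in mm, in world coordinates, good to about 4 mm: a listed point, or the origin of a listed thing).
The state is a dict: "time": time; "joint_pos": joint angles; "qd": joint speeds; "joint_efforts": joint torques, N m; "tool_pos": TCP position; "tcp_rot": TCP orientation; "ft_force": force on the tool from outside, world axes, zero at the start; "wrist_torque": the same for the moment, N m; "finger_gap": finger opening in mm; "grip_force": force on a finger pad.
Only numpy, scipy, OpenCV 4.12 (cv2) and the standard library are available. Lean on these libraries where they do the work, as an engineer would, in place of code of your own. Each camera call takes 0.05 s, during which the arm holds its last target. There are 200 camera calls.

## Working session

There is one attempt and no reset: what is moved stays moved. The work goes in short steps, Python scripts to look and compute and a shell command to move; the robot and the scene stay as the last step left them, time stands still between calls to the robot, and variables do not carry over. Pictures are saved under pics/ and viewed, at most 14 in all, crops included, and the job is handed in when it is done.

```bash
ls; mkdir -p pics; cat > h.py <<'E'
import numpy as np, cv2
from bench import sense, snapshot, trace, place_of
def save(p,n): cv2.imwrite('pics/'+n,cv2.cvtColor(p['image'],cv2.COLOR_RGB2BGR))
def ray(p,u,v):
    R=np.array(p['R']);t=np.array(p['t']);K=np.array(p['intrinsics'])
    d=R.T@np.linalg.solve(K,[u,v,1.]); return -R.T@t,d
def at_z(p,u,v,z):
    c,d=ray(p,u,v); return c+d*(z-c[2])/d[2]
def proj(p,X):
    x=np.array(p['R'])@np.array(X,float)+np.array(p['t']);q=np.array(p['intrinsics'])@x; return q[:2]/q[2]
def tri(obs):
    A=np.zeros((3,3));b=np.zeros(3)
    for p,u,v in obs:
        c,d=ray(p,u,v);d=d/np.linalg.norm(d);M=np.eye(3)-np.outer(d,d);A+=M;b+=M@c
    return np.linalg.solve(A,b)
E
python3 - <<'E'
from h import *
s=sense();print({k:np.round(v,2).tolist() for k,v in s.items()})
a=snapshot('scene');b=snapshot('top');save(a,'s0.png');save(b,'t0.png')
for n in ['frame','panel_mid','knob_grip','ready_tray','empties_tray','tin_a','rotary_tool','offcut','glue']:
  for nm,p in(('s',a),('t',b)):
    print(n,nm,[(round(r['conf'],2),np.round(r['location']).tolist()) for r in place_of(p,n)])
E
```

```text
pics
{'time': 0.0, 'joint_pos': [-77.31, 7.51, 85.33, -0.0, 87.26, -4.89], 'qd': [-0.03, -0.1, 0.0, 0.04, 0.01, -0.04], 'joint_efforts': [0.0, -56.94, -50.05, -0.0, 0.02, 0.0], 'tool_pos': [181.12, -571.46, 247.24], 'tcp_rot': [-179.89, -0.01, 17.58], 'ft_force': [-0.48, -0.45, 0.43], 'wrist_torque': [-0.07, 0.04, -0.02], 'grip_force': 0.0, 'finger_gap': 85.45}
frame s [(0.72, [649.0, 3.0, -0.0])]
frame t [(0.63, [645.0, 4.0, 2.0])]
panel_mid s [(0.57, [647.0, 4.0, 121.0]), (0.18, [805.0, -47.0, 1.0])]
panel_mid t [(0.76, [648.0, 4.0, 126.0])]
knob_grip s [(0.58, [626.0, 131.0, 185.0]), (0.33, [443.0, 188.0, 0.0])]
knob_grip t [(0.64, [627.0, 128.0, 187.0]), (0.32, [450.0, 191.0, -2.0])]
ready_tray s [(0.65, [536.0, 346.0, 4.0])]
ready_tray t [(0.91, [534.0, 342.0, 0.0])]
empties_tray s [(0.57, [523.0, -337.0, 0.0]), (0.47, [446.0, 8.0, 0.0]), (0.45, [437.0, -93.0, -2.0])]
empties_tray t [(0.85, [520.0, -340.0, -1.0])]
tin_a s [(0.89, [805.0, 90.0, 3.0]), (0.87, [436.0, 84.0, 3.0]), (0.8, [444.0, 190.0, 0.0]), (0.61, [432.0, -174.0, -1.0]), (0.57, [447.0, 6.0, 4.0]), (0.57, [217.0, 343.0, 2.0]), (0.52, [439.0, -92.0, -1.0])]
tin_a t [(0.98, [275.0, 452.0, 4.0]), (0.87, [447.0, 8.0, 3.0]), (0.86, [447.0, 190.0, -2.0]), (0.81, [219.0, 341.0, 1.0]), (0.69, [624.0, 127.0, 187.0]), (0.62, [439.0, 83.0, -0.0]), (0.6, [803.0, 82.0, 2.0]), (0.59, [429.0, -179.0, 0.0]), (0.56, [433.0, -93.0, 3.0]), (0.21, [646.0, 3.0, 125.0])]
rotary_tool s [(0.63, [805.0, -48.0, -1.0])]
rotary_tool t [(0.68, [795.0, -50.0, -0.0]), (0.44, [536.0, 342.0, -1.0])]
offcut s [(0.61, [735.0, 234.0, 4.0])]
offcut t [(0.73, [433.0, -91.0, -2.0]), (0.68, [737.0, 233.0, -4.0]), (0.62, [795.0, -48.0, 4.0])]
glue s [(0.55, [739.0, -252.0, 2.0])]
glue t [(0.85, [738.0, -249.0, -1.0])]
```

View pics/s0.png

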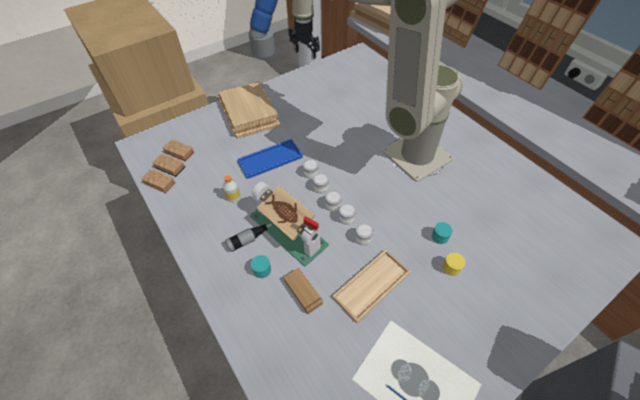

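View pics/t0.png

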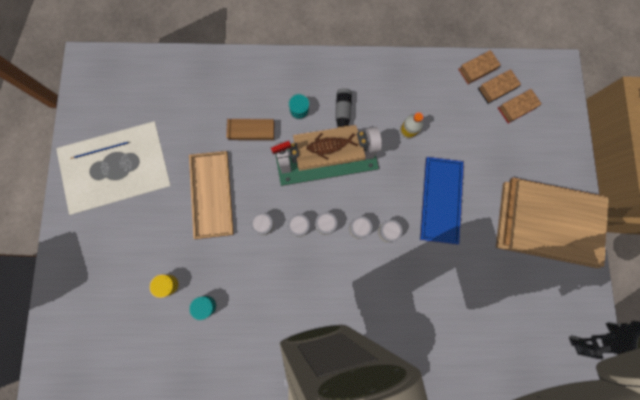

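```bash
cat >> h.py <<'E'
def go(X,yaw=None,s=None):
    s=s or sense();p=np.array(s['tool_pos']);y0=s['tcp_rot'][2];y1=y0 if yaw is None else yaw
    d=np.array(X,float)-p;t=-np.radians((y1-y0+180)%360-180);c,q=np.cos(np.radians(y1)),np.sin(np.radians(y1))
    v=np.array([c*d[0]+q*d[1],q*d[0]-c*d[1],-d[2]])/10
    print('turn z rad %.3f (%.1f rows) then shift cm'%(t,abs(t)/.125),np.round(v,2),'|%.1f rows'%(np.linalg.norm(v)/4.1),'at',np.round(p,1),np.round(s['tcp_rot'],1))
E
python3 -m handwheel '[[1,0,0,0,0,0,-0.125],[1,0,0,0,0,0,-0.125],[1,0,0,0,0,0,-0.125],[1,0,0,0,0,0,-0.125],[1,0,0,0,0,0,-0.125],[1,0,0,0,0,0,-0.125],[1,0,0,0,0,0,-0.125],[1,0,0,0,0,0,-0.125],[1,0,0,0,0,0,-0.125],[1,0,0,0,0,0,-0.125],[1,0,0,0,0,0,-0.125],[1,0,0,0,0,0,-0.125]]'
python3 -m handwheel '[[1,2.4,2.49,-0.22,0,0,0],[1,2.4,2.49,-0.22,0,0,0],[1,2.4,2.49,-0.22,0,0,0],[1,2.4,2.49,-0.22,0,0,0],[1,2.4,2.49,-0.22,0,0,0],[1,2.4,2.49,-0.22,0,0,0],[1,2.4,2.49,-0.22,0,0,0],[1,2.4,2.49,-0.22,0,0,0],[1,2.4,2.49,-0.22,0,0,0],[1,2.4,2.49,-0.22,0,0,0],[1,2.4,2.49,-0.22,0,0,0],[1,2.4,2.49,-0.22,0,0,0]]'
python3 -m handwheel '[[1,2.4,2.49,-0.22,0,0,0],[1,2.4,2.49,-0.22,0,0,0],[1,2.4,2.49,-0.22,0,0,0],[1,2.4,2.49,-0.22,0,0,0],[1,2.4,2.49,-0.22,0,0,0],[1,2.4,2.49,-0.22,0,0,0],[1,2.4,2.49,-0.22,0,0,0],[1,2.4,2.49,-0.22,0,0,0],[1,2.4,2.49,-0.22,0,0,0],[1,2.4,2.49,-0.22,0,0,0],[1,1,1,-0.22,0,0,0],[1,0,0,0,0,0,0]]'
python3 - <<'E'
from h import *
go([626,129,300],103.5)
w=snapshot('wrist');save(w,'w0.png')
print([(r['conf'],np.round(r['location'],1)) for n in('knob_grip','panel_mid','frame') for r in place_of(w,n)])
E
```

```text
time: 2.0
tool_pos: [181.2, -572.0, 248.3]
tcp_rot: [-180.0, -0.0, 103.9]
ft_force: [0.3, -0.7, -0.1]
finger_gap: 85.3
grip_force: 0.0
time: 3.0
tool_pos: [405.0, -220.6, 275.1]
tcp_rot: [180.0, 0.0, 103.5]
ft_force: [1.5, -1.0, -0.5]
finger_gap: 85.2
grip_force: 0.0
time: 4.0
tool_pos: [598.8, 84.7, 298.8]
tcp_rot: [180.0, -0.0, 103.7]
ft_force: [0.3, -0.7, 0.8]
finger_gap: 85.3
grip_force: 0.0
turn z rad 0.004 (0.0 rows) then shift cm [ 3.68  3.68 -0.12] |1.3 rows at [598.8  84.7 298.8] [180.   -0.  103.7]
[(0.63, array([627.3, 125.5, 182.8])), (0.81, array([652. ,   2.8, 118.9])), (0.84, array([646.5,   2.3,   1. ])), (0.25, array([736.1, 234.5,   3.9]))]
```

View pics/w0.png

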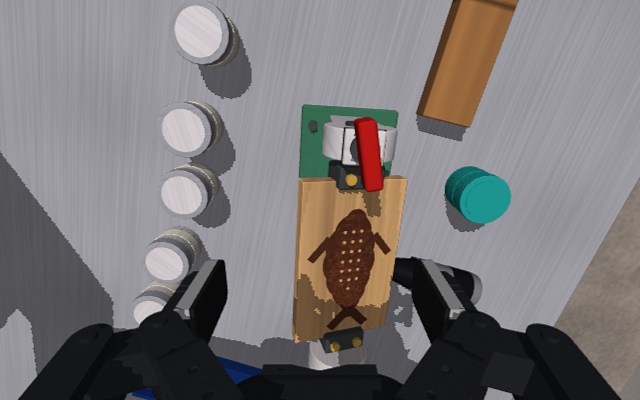

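```bash
python3 -m handwheel '[[1,1.8,1.8,0,0,0,0],[1,1.9,1.9,0,0,0,0],[1,0,0,0,0,0,0],[1,0,0,0,0,0,0]]'
cat >> h.py <<'E'
def redbar(p,near=None,r=90):
    h=cv2.cvtColor(p['image'],cv2.COLOR_RGB2HSV);m=(((h[...,0]<8)|(h[...,0]>172))&(h[...,1]>150)&(h[...,2]>60)).astype(np.uint8)
    n,l,st,ce=cv2.connectedComponentsWithStats(m);i=1+np.argmax(st[1:,4]);q=np.argwhere(l==i)[:,::-1].astype(np.float32)
    return cv2.minAreaRect(q),st[i]
E
python3 - <<'E'
from h import *
w=snapshot('wrist');save(w,'w1.png')
rc,st=redbar(w);print(rc,st)
bx=cv2.boxPoints(rc);P=np.array([at_z(w,u,v,198)[:2] for u,v in bx]);print(P.round(1),P.mean(0))
a=max(((P[1]-P[0]),(P[2]-P[1])),key=np.linalg.norm);print('yaw',np.degrees(np.arctan2(a[1],a[0])),np.linalg.norm(a))
print('cam',ray(w,320,200))
E
```

```text
time: 4.53
tool_pos: [625.0, 125.8, 298.5]
tcp_rot: [-180.0, 0.0, 103.5]
ft_force: [-0.3, 0.6, -0.6]
finger_gap: 85.5
grip_force: 0.0
((320.600830078125, 196.55496215820312), (72.99275970458984, 19.174697875976562), 80.72740173339844) [ 308  160   28   74 1325]
[[608.1 154.8]
 [620.7 160.1]
 [642.6 108.1]
 [629.2 102.2]] [625.1595269  131.33529639]
yaw -67.08926298077094 56.48638673524731
cam (array([606.30944536, 205.83342798, 424.20549402]), array([ 0.0779324 , -0.31839094, -0.94481038]))
```

```bash
python3 -m handwheel '[[1,0.2,0.1,3,0,0,-0.083],[1,0.1,0.1,3,0,0,-0.083],[1,0,0,3,0,0,0],[1,0,0,1.2,0,0,0],[1,0,0,0.9,0,0,0],[1,0,0,0,0,0,0],[1,0,0,0,0,0,0],[1,0,0,0,0,0,0]]' 60
python3 - <<'E'
from h import *
go([626,129,187],113)
s=snapshot('scene');t=snapshot('top');o=[]
for p in(s,t):
  r=redbar(p)[0];print(r);o.append((p,*r[0]))
X=tri(o);print(X,[proj(p,X)-np.array([u,v]) for p,u,v in o])
E
```

```text
time: 5.25
tool_pos: [627.5, 129.5, 190.5]
tcp_rot: [179.8, 0.1, 113.0]
ft_force: [-0.7, 0.1, -0.3]
finger_gap: 85.5
grip_force: 0.0
turn z rad 0.000 (0.0 rows) then shift cm [ 0.01 -0.16  0.35] |0.1 rows at [627.5 129.5 190.5] [1.798e+02 1.000e-01 1.130e+02]
((312.60003662109375, 224.30001831054688), (10.28591251373291, 6.260990142822266), 26.56505012512207)
((273.5, 149.5), (5.0, 3.0), 90.0)
[621.48389303 141.71380746 183.8329111 ] [array([1.37017132, 0.31578752]), array([ 1.20867072, -1.20873045])]
```

```bash
python3 -m handwheel '[[1,0,-0.1,0.3,0,0,0],[-1,0,0,0,0,0,0],[-1,0,0,0,0,0,0],[-1,0,0,0,0,0,0],[-1,0,0,0,0,0,0],[-1,0,0,0,0,0,0],[-1,0,0,0,0,0,0],[-1,0,0,0,0,0,0],[-1,0,0,0,0,0,0],[-1,0,0,0,0,0,0],[-1,0,0,0,0,0,0],[-1,0,0,0,0,0,0]]' 60
python3 -c "
from h import *
s=sense();print(s['ft_force'],s['wrist_torque'])"
```

```text
time: 6.35
tool_pos: [625.4, 129.3, 185.1]
tcp_rot: [180.0, -0.0, 113.0]
ft_force: [0.6, 0.9, 1.8]
finger_gap: 12.9
grip_force: 59.7
[0.57605539 0.94085929 1.76411504] [ 0.11913778 -0.02877257  0.13886756]
```

```bash
python3 -m handwheel '[[-1,0,0,0,0,0,-0.1],[-1,0,0,0,0,0,-0.1],[-1,0,0,0,0,0,-0.1],[-1,0,0,0,0,0,-0.1],[-1,0,0,0,0,0,-0.1],[-1,0,0,0,0,0,-0.1],[-1,0,0,0,0,0,-0.1],[-1,0,0,0,0,0,-0.1],[-1,0,0,0,0,0,-0.1],[-1,0,0,0,0,0,-0.1],[-1,0,0,0,0,0,-0.1],[-1,0,0,0,0,0,0]]'
python3 -c "
from h import *
s=sense();print(s['ft_force'],s['wrist_torque'])"
python3 -m handwheel '[[-1,0,0,0,0,0,0],[1,0,0,0,0,0,0],[1,0,0,0,0,0,0],[1,0,0,0,0,0,0],[1,0,0,0,0,0,0],[1,0,0,0,0,0,0],[1,0,0,0,0,0,0],[1,0,0,-2,0,0,0],[1,0,0,-3,0,0,0],[1,0,0,-3,0,0,0],[1,0,0,-3,0,0,0],[1,0,0,0,0,0,0]]'
python3 - <<'E'
from h import *
w=snapshot('wrist');save(w,'w2.png');rc,st=redbar(w);print(rc)
P=np.array([at_z(w,u,v,198)[:2] for u,v in cv2.boxPoints(rc)]);print(P.mean(0))
a=max(((P[1]-P[0]),(P[2]-P[1])),key=np.linalg.norm);print('yaw',np.degrees(np.arctan2(a[1],a[0])),np.linalg.norm(a))
E
```

```text
time: 7.35
tool_pos: [624.4, 127.8, 185.1]
tcp_rot: [-179.9, -0.1, 176.4]
ft_force: [-7.5, -4.9, 7.3]
finger_gap: 13.1
grip_force: 72.7
[-7.45012211 -4.8979681   7.34728503] [-0.75734899  1.10162116 -1.73835239]
time: 8.35
tool_pos: [627.9, 129.6, 303.4]
tcp_rot: [179.9, 0.6, 176.1]
ft_force: [0.9, 0.2, 2.7]
finger_gap: 85.6
grip_force: 0.0
((316.3500061035156, 192.94998168945312), (20.23857307434082, 71.15123748779297), 18.434947967529297)
[622.84635437 128.2835635 ]
yaw 157.7928448678003 55.707686514607836
```

View pics/w2.png

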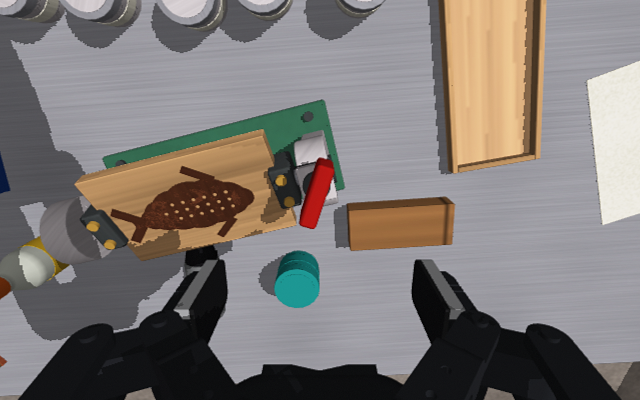

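```bash
python3 -m handwheel '[[-1,0,0,0,0,0,-0.12],[-1,0,0,0,0,0,-0.125],[-1,1,-3,0,0,0,0],[-1,1,-3,0,0,0,0],[-1,1,-3,1,0,0,0],[-1,1.4,-3.7,2,0,0,0],[-1,0,0,3.5,0,0,0],[-1,0,0,3.5,0,0,0],[-1,0,0,0,0,0,0]]'
python3 -c "
from h import *
go([606.6,-3.8,200],-170)"
python3 -m handwheel '[[-1,0,0,2,0,0,0],[-1,0,0,1.5,0,0,0],[-1,0,0,1.5,0,0,0],[-1,0,0,1,0,0,0],[-1,0,0,1,0,0,0],[-1,0,0,1,0,0,0],[-1,0,0,0.5,0,0,0],[-1,0,0,0.5,0,0,0],[-1,0,0,0,0,0,0]]'
```

```text
time: 9.15
tool_pos: [599.6, -1.7, 186.7]
tcp_rot: [179.8, -0.8, -170.0]
ft_force: [-2.4, 1.3, -2.5]
finger_gap: 0.2
grip_force: 0.0
turn z rad 0.000 (0.0 rows) then shift cm [-0.65 -0.33 -1.33] |0.4 rows at [599.6  -1.7 186.7] [ 179.8   -0.8 -170. ]
time: 9.9
tool_pos: [604.2, -1.1, 105.1]
tcp_rot: [180.0, -0.1, -169.9]
ft_force: [-0.7, 0.0, -0.1]
finger_gap: -0.2
grip_force: 0.0
```

```bash
python3 -m handwheel '[[-1,0,0,-3,0,0,0],[-1,0,0,-3.5,0,0,0],[-1,0,0,-3.5,0,0,0],[-1,0,0,-3,0,0,0],[-1,-3.5,0,0,0,0,0],[-1,-3.8,0,0,0,0,0],[-1,-3.8,0,0,0,0,0],[-1,0,0,0,0,0,0],[-1,0,0,0,0,0,0]]'
python3 - <<'E'
from h import *
fx=np.array([.985,.174,0]);go(np.array([648,3.5,157])+66*fx)
p=snapshot('scene');save(p,'s1.png');i=p['image'][150:300,190:390];cv2.imwrite('pics/s1c.png',cv2.resize(i[:,:,::-1],None,fx=4,fy=4,interpolation=cv2.INTER_CUBIC))
E
```

```text
time: 10.65
tool_pos: [714.5, 18.6, 232.6]
tcp_rot: [179.9, -0.3, -169.9]
ft_force: [-0.7, -0.1, -0.0]
finger_gap: 0.3
grip_force: 0.0
turn z rad -0.000 (0.0 rows) then shift cm [ 0.21 -0.33  7.56] |1.8 rows at [714.5  18.6 232.6] [ 179.9   -0.3 -169.9]
```

View pics/s1c.png

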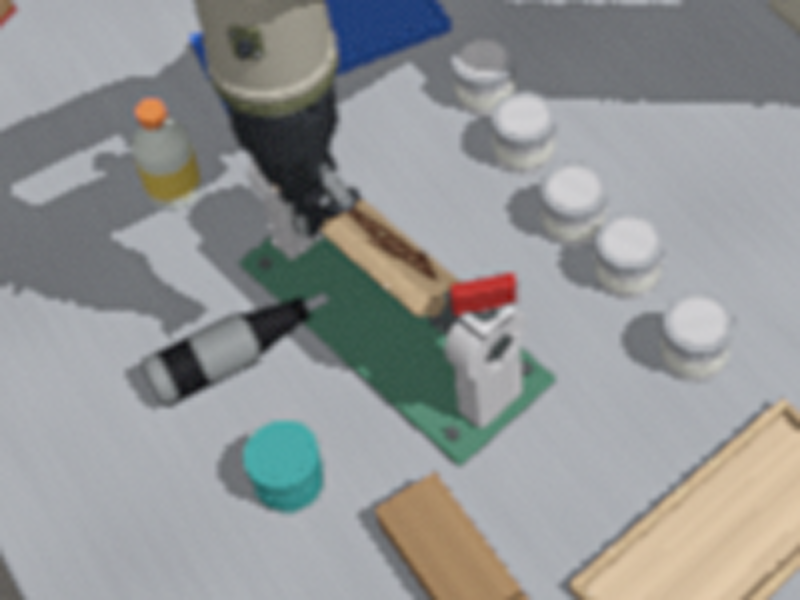

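The panel turned with its near edge down (upper edge near crop pixel (400,240)) and the carved face towards the robot. Next I sweep the upper edge over.

```bash
python3 -m handwheel '[[-1,0.2,-0.3,3,0,0,0],[-1,0,0,3,0,0,0],[-1,0,0,1.5,0,0,0],[-1,1.2,0,0,0,0,0],[-1,1.2,0,0,0,0,0],[-1,1.2,0,0,0,0,0],[-1,1.2,0,0,0,0,0],[-1,1.2,0,0,0,0,0],[-1,1,0,0,0,0,0],[-1,1,0,0,0,0,0],[-1,1,0,0,0,0,0],[-1,0,0,0,0,0,0]]'
python3 -m handwheel '[[-1,0.6,0,0.2,0,0,0],[-1,0.6,0,0.2,0,0,0],[-1,0.6,0,0.2,0,0,0],[-1,0,0,0.2,0,0,0],[-1,0,0,0.2,0,0,0],[-1,0,0,0,0,0,0],[-1,0,0,0,0,0,0]]'
python3 - <<'E'
from h import *
go(np.array([648,3.5,145])-42*np.array([.985,.174,0]))
p=snapshot('scene');i=p['image'][150:300,190:390];cv2.imwrite('pics/s2c.png',cv2.resize(i[:,:,::-1],None,fx=4,fy=4,interpolation=cv2.INTER_CUBIC))
E
```

```text
time: 11.7
tool_pos: [622.7, -1.1, 163.1]
tcp_rot: [-180.0, 0.1, -169.9]
ft_force: [-0.4, 0.1, 0.5]
finger_gap: 0.2
grip_force: 0.0
time: 12.28
tool_pos: [606.0, -3.9, 150.5]
tcp_rot: [180.0, -0.1, -169.9]
ft_force: [-0.5, -0.1, 0.3]
finger_gap: 0.0
grip_force: 0.0
turn z rad -0.000 (0.0 rows) then shift cm [-0.06  0.    0.55] |0.1 rows at [606.   -3.9 150.5] [ 1.800e+02 -1.000e-01 -1.699e+02]
```

View pics/s2c.png

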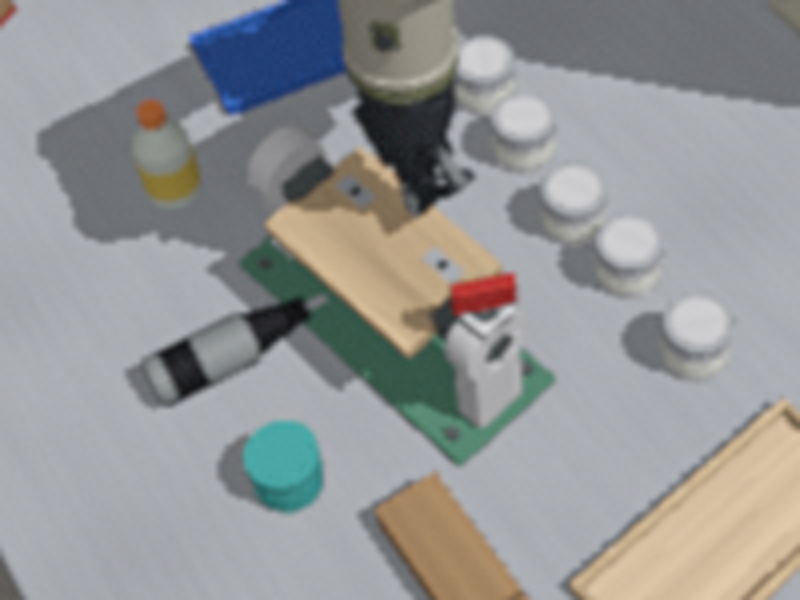

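```bash
python3 -m handwheel '[[-1,0,0,0.2,0,0,0],[-1,0,0,0.2,0,0,0],[-1,0,0,0.15,0,0,0],[-1,0,0,0,0,0,0],[-1,0,0,0,0,0,0]]'
python3 -c "
from h import *
s=sense();print(s['tool_pos'],s['ft_force'])"
python3 -m handwheel '[[-1,0,0,-2,0,0,0],[-1,0,0,-3.5,0,0,0],[-1,0,0,-3.5,0,0,0],[-1,0,0,-3.5,0,0,0],[-1,2,0,-3.5,0,0,0],[-1,3,0,0,0,0,0],[-1,0,0,0,0,0,0],[-1,0,0,0,0,0,0]]'
python3 - <<'E'
from h import *
w=snapshot('wrist');save(w,'w3.png')
for n in('panel_mid','knob_grip','frame'):print(n,[(r['conf'],np.round(r['location'],1)) for r in place_of(w,n)])
np.savez('w3.npz',R=w['R'],t=w['t'],intrinsics=w['intrinsics'])
rc,st=redbar(w);print(rc)
E
```

```text
time: 12.75
tool_pos: [606.1, -3.9, 145.3]
tcp_rot: [180.0, -0.0, -169.9]
ft_force: [-0.4, 0.5, 0.1]
finger_gap: -0.1
grip_force: 0.0
[606.14924091  -3.94922603 145.30944163] [-0.40743728  0.49663632  0.10417874]
time: 13.42
tool_pos: [556.5, -12.9, 306.4]
tcp_rot: [-180.0, 0.1, -169.9]
ft_force: [-0.0, 0.4, -0.1]
finger_gap: 0.3
grip_force: 0.0
panel_mid [(0.55, array([649.2,   4.3, 119.8]))]
knob_grip [(0.7, array([626. , 123.5, 184.6]))]
frame [(0.77, array([647.6,   1.9,   1.1]))]
((459.3246154785156, 293.7657470703125), (34.28426742553711, 60.664833068847656), 42.87890625)
```

View pics/w3.png

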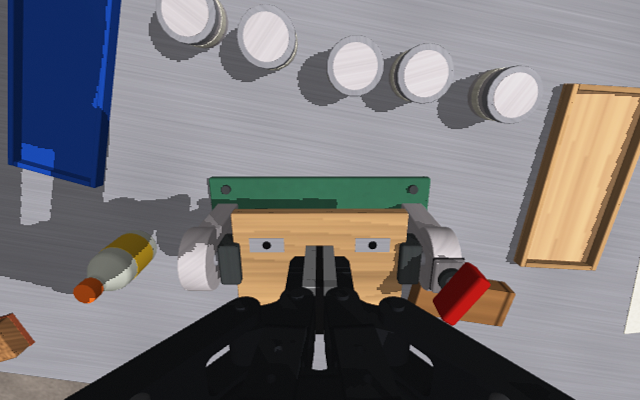

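Bare back up, plates at (267,245),(373,245), red knob at (459,294). I'll probe the far side by touch to confirm it is level.

```bash
python3 -m handwheel '[[-1,-3.5,0,0,0,0,0],[-1,-3.5,0,0,0,0,0],[-1,-3.5,0,2,0,0,0],[-1,-3,0,3,0,0,0],[-1,0,0,3.5,0,0,0],[-1,0,0,3.5,0,0,0],[-1,0,0,2.5,0,0,0],[-1,0,0,0.4,0,0,0],[-1,0,0,0,0,0,0],[-1,0,0,0,0,0,0],[-1,0,0,0,0,0,0]]' | head -5
f() { grep -E 'tool_pos|ft_force'; }
python3 -m handwheel '[[-1,0,0,0.1,0,0,0]]' | f
python3 -m handwheel '[[-1,0,0,0.1,0,0,0]]' | f
python3 -m handwheel '[[-1,0,0,0.1,0,0,0]]' | f
python3 -m handwheel '[[-1,0,0,0.1,0,0,0]]' | f
python3 -m handwheel '[[-1,0,0,0.1,0,0,0]]' | f
```

```text
time: 14.53
tool_pos: [691.2, 10.8, 160.4]
tcp_rot: [-179.9, 0.3, -169.9]
ft_force: [0.4, -0.8, 0.5]
finger_gap: 0.1
tool_pos: [691.3, 10.7, 159.8]
ft_force: [-0.3, 0.5, 0.8]
tool_pos: [690.8, 10.7, 157.9]
ft_force: [-0.2, -0.1, 0.1]
tool_pos: [690.1, 10.8, 155.8]
ft_force: [-0.5, -0.7, -0.0]
tool_pos: [689.7, 10.8, 154.0]
ft_force: [0.2, -0.2, 0.1]
tool_pos: [689.4, 10.8, 152.4]
ft_force: [-0.3, -1.2, -0.5]
```

```bash
f() { grep -E 'tool_pos|ft_force' | tr '\n' ' '; echo; }
python3 -m handwheel '[[-1,0,0,0.1,0,0,0],[-1,0,0,0,0,0,0]]' | f
python3 -m handwheel '[[-1,0,0,0.1,0,0,0],[-1,0,0,0,0,0,0]]' | f
python3 -m handwheel '[[-1,0,0,0.1,0,0,0]]' | f
python3 -m handwheel '[[-1,0,0,0.1,0,0,0]]' | f
python3 -m handwheel '[[-1,0,0,0.1,0,0,0]]' | f
python3 -m handwheel '[[-1,0,0,0.1,0,0,0]]' | f
python3 -m handwheel '[[-1,0,0,0.1,0,0,0]]' | f
```

```text
tool_pos: [689.1, 10.8, 150.7] ft_force: [0.1, 0.8, -1.0] 
tool_pos: [689.2, 10.8, 149.8] ft_force: [0.9, -0.7, 0.2] 
tool_pos: [689.4, 10.8, 149.2] ft_force: [0.2, -0.0, -0.5] 
tool_pos: [689.4, 10.8, 148.1] ft_force: [-0.5, 0.4, 0.3] 
tool_pos: [689.4, 10.8, 147.0] ft_force: [-0.2, -0.5, -0.2] 
tool_pos: [689.3, 10.8, 146.0] ft_force: [0.4, 0.2, -0.7] 
tool_pos: [689.4, 10.8, 145.0] ft_force: [1.2, -0.3, 1.6]
```

```bash
f() { grep -E 'tool_pos|ft_force' | tr '\n' ' '; echo; }
python3 -m handwheel '[[-1,0,0,0,0,0,0]]' | f
python3 -m handwheel '[[-1,0,0,0,0,0,0]]' | f
python3 -m handwheel '[[-1,0,0,-3,0,0,0],[-1,0,0,-4,0,0,0],[-1,0,0,-4,0,0,0],[-1,3.5,0,-3.5,0,0,0],[-1,4,0,0,0,0,0],[-1,4,0,0,0,0,0],[-1,4,0,0,0,0,0],[-1,4,0,0,0,0,0],[-1,3,0,0,0,0,0],[-1,0,0,0,0,0,0],[-1,0,0,0,0,0,0]]'|f
python3 - <<'E'
from h import *
w=snapshot('wrist');save(w,'w4.png');c=w['image'][150:400,140:540];cv2.imwrite('pics/w4c.png',cv2.resize(c[:,:,::-1],None,fx=2,fy=2))
np.savez('w4.npz',R=w['R'],t=w['t'],intrinsics=w['intrinsics'])
fx=np.array([.985,.174,0]);fy=np.array([-.174,.985,0]);M=np.array([648,3.5,120])
for a in(-55,55):
  for b in(-90,90):print(a,b,proj(w,M+a*fx+b*fy+[0,0,8]).round(1))
E
```

```text
tool_pos: [689.4, 10.8, 145.0] ft_force: [0.2, 0.2, 0.7] 
tool_pos: [689.3, 10.8, 145.1] ft_force: [0.4, 0.2, 0.6] 
tool_pos: [472.4, -27.9, 285.2] ft_force: [0.2, -0.9, -0.1] 
-55 -90 [231.5 297.9]
-55 90 [406.7 297.8]
55 -90 [239.8 380. ]
55 90 [398.4 380. ]
```

View pics/w4c.png

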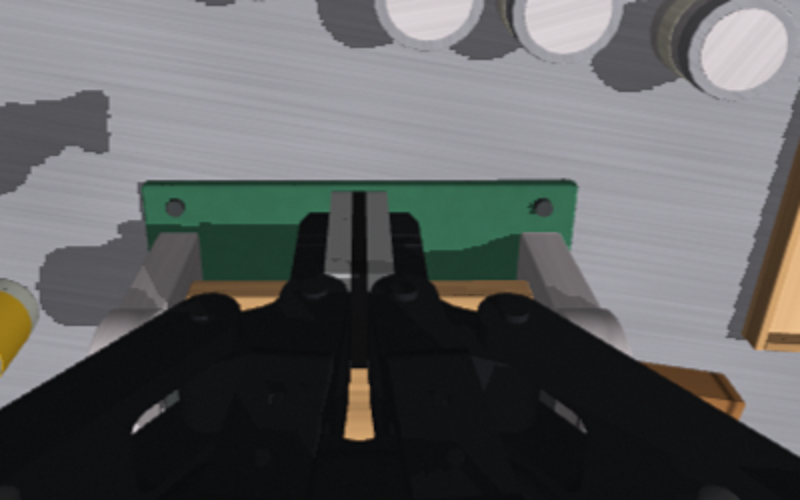

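Near top edge at image row 298 where a level panel predicts 297.9, so the panel is level. Now the knob.

```bash
python3 -m handwheel '[[1,-3,2.2,-0.3,0,0,0],[1,-3,2.1,-0.3,0,0,0],[1,-3,2.1,-0.3,0,0,0],[1,-3,2.1,-0.3,0,0,0],[1,-3,2.1,-0.3,0,0,0],[1,-2.9,2.1,0,0,0,0],[1,0,0,0,0,0,0.104],[1,0,0,0,0,0,0.104],[1,0,0,0,0,0,0.104],[1,0,0,0,0,0,0.104],[1,0,0,0,0,0,0.104],[1,0,0,0,0,0,0]]' 80
python3 - <<'E'
from h import *
go([626,129,300],160)
w=snapshot('wrist');rc,st=redbar(w);print(rc)
print(at_z(w,*rc[0],198))
P=np.array([at_z(w,u,v,198)[:2] for u,v in cv2.boxPoints(rc)]);print(P.mean(0))
a=max(((P[1]-P[0]),(P[2]-P[1])),key=np.linalg.norm);print('yaw',np.degrees(np.arctan2(a[1],a[0])),np.linalg.norm(a))
h=cv2.cvtColor(w['image'],cv2.COLOR_RGB2HSV);m=(((h[...,0]<8)|(h[...,0]>172))&(h[...,1]>150)&(h[...,2]>60))
ys,xs=np.nonzero(m);print(len(xs));
for th in(140,170,190): 
  mm=m&(h[...,2]>th);q=np.argwhere(mm)[:,::-1].astype(np.float32)
  if len(q)>50:
    G=np.array([at_z(w,u,v,198)[:2] for u,v in q]);c=G.mean(0);e=np.linalg.svd(G-c,full_matrices=False)[2][0];print(th,len(q),c,np.degrees(np.arctan2(e[1],e[0])))
E
```

```text
time: 17.83
tool_pos: [628.4, 129.5, 298.7]
tcp_rot: [-180.0, -0.0, 160.1]
ft_force: [0.2, 0.0, 0.5]
finger_gap: 85.3
grip_force: 0.0
turn z rad 0.001 (0.0 rows) then shift cm [ 0.21 -0.13 -0.13] |0.1 rows at [628.4 129.5 298.7] [-180.    -0.   160.1]
((315.9986267089844, 196.53700256347656), (18.986984252929688, 71.46952056884766), 2.12109637260437)
[622.11303471 129.78393518 198.        ]
[623.06019498 129.40111993]
yaw 157.31350812500364 55.47969625786658
1289
140 1004 [624.77662318 129.21220986] -22.554380870775436
170 776 [624.62634781 129.37383744] -22.66549255975782
```

```bash
python3 -m handwheel '[[1,0.2,-0.15,3,0,0,0.045],[1,0,0,3,0,0,0],[1,0,0,3,0,0,0],[1,0,0,1.2,0,0,0],[1,0,0,1,0,0,0],[1,0,0,0,0,0,0],[1,0,0,0,0,0,0]]' 100
python3 -m handwheel '[[-1,0,0,0.1,0,0,0],[-1,0,0,0,0,0,0],[-1,0,0,0,0,0,0],[-1,0,0,0,0,0,0],[-1,0,0,0,0,0,0],[-1,0,0,0,0,0,0],[-1,0,0,0,0,0,0],[-1,0,0,0,0,0,0],[-1,0,0,0,0,0,0],[-1,0,0,0,0,0,0]]'
python3 -m handwheel '[[-1,0,0,0,0,0,0.1],[-1,0,0,0,0,0,0.1],[-1,0,0,0,0,0,0.1],[-1,0,0,0,0,0,0.1],[-1,0,0,0,0,0,0.1],[-1,0,0,0,0,0,0.1],[-1,0,0,0,0,0,0.1],[-1,0,0,0,0,0,0.1],[-1,0,0,0,0,0,0.1],[-1,0,0,0,0,0,0],[-1,0,0,0,0,0,0]]'
python3 -c "
from h import *
s=sense();print(s['ft_force'],s['wrist_torque'])"
python3 -m handwheel '[[1,0,0,0,0,0,0],[1,0,0,0,0,0,0],[1,0,0,0,0,0,0],[1,0,0,0,0,0,0],[1,0,0,0,0,0,0],[1,0,0,0,0,0,0],[1,0,0,-2,0,0,0],[1,0,0,-3,0,0,0],[1,0,0,-3,0,0,0],[1,0,0,-3,0,0,0],[1,0,0,0,0,0,0],[1,0,0,0,0,0,0]]'
python3 - <<'E'
from h import *
w=snapshot('wrist');save(w,'w5.png')
h=cv2.cvtColor(w['image'],cv2.COLOR_RGB2HSV);m=(((h[...,0]<8)|(h[...,0]>172))&(h[...,1]>150)&(h[...,2]>60))
for th in(60,140,170): 
  q=np.argwhere(m&(h[...,2]>th))[:,::-1].astype(np.float32)
  if len(q)>50:
    G=np.array([at_z(w,u,v,198)[:2] for u,v in q]);c=G.mean(0);e=np.linalg.svd(G-c,full_matrices=False)[2][0];print(th,len(q),c,np.degrees(np.arctan2(e[1],e[0])))
E
```

```text
time: 18.47
tool_pos: [625.5, 128.2, 188.5]
tcp_rot: [180.0, 0.0, 157.8]
ft_force: [-0.5, -0.5, 0.5]
finger_gap: 85.3
grip_force: 0.0
time: 19.3
tool_pos: [625.0, 128.0, 187.2]
tcp_rot: [180.0, 0.0, 157.7]
ft_force: [-1.6, -0.9, 5.4]
finger_gap: 12.4
grip_force: 99.0
time: 20.22
tool_pos: [625.8, 128.7, 187.3]
tcp_rot: [179.8, -0.0, 106.4]
ft_force: [3.7, 3.6, 1.8]
finger_gap: 12.4
grip_force: 98.5
[3.6859854  3.58744441 1.80427249] [ 0.60897138 -0.64388483  0.23032074]
time: 21.22
tool_pos: [626.2, 128.1, 299.9]
tcp_rot: [179.7, 0.1, 106.2]
ft_force: [0.5, -0.1, -0.4]
finger_gap: 85.0
grip_force: 0.0
60 1302 [625.21545534 132.125286  ] -73.12288647662612
140 983 [625.52113427 130.07609453] -73.28418032709855
170 678 [625.15516754 131.22949525] 106.26447427970116
```

```bash
python3 -m handwheel '[[1,0,0,0,0,0,-0.125],[1,0,0,0,0,0,-0.125],[1,0,0,0,0,0,-0.125],[1,0,0,0,0,0,-0.125],[1,0,0,0,0,0,0]]'|grep -E 'pos|rot'
cat >> h.py <<'E'
def tins(cams=('scene','top')):
    L=[]
    for c in cams:
        p=snapshot(c)
        for r in place_of(p,'tin_a'):
            X=np.array(r['location'])
            if abs(X[2])>15 or r['conf']<.3: continue
            L.append((c,X))
    G=[]
    for c,X in L:
        for g in G:
            if np.linalg.norm(np.mean([x for _,x in g],0)[:2]-X[:2])<30: g.append((c,X));break
        else: G.append([(c,X)])
    for g in G: print(np.mean([x for _,x in g],0).round(1),[c for c,_ in g])
E
python3 - <<'E'
from h import *
tins()
# trays by colour in top picture
p=snapshot('top')
for n in('ready_tray','empties_tray'):
  r=max(trace(p,n),key=lambda r:r['conf']);q=np.argwhere(r['pixels'])[:,::-1].astype(np.float32);rc=cv2.minAreaRect(q)
  P=np.array([at_z(p,u,v,18)[:2] for u,v in cv2.boxPoints(rc)]);a=max(((P[1]-P[0]),(P[2]-P[1])),key=np.linalg.norm)
  print(n,P.mean(0).round(1),np.degrees(np.arctan2(a[1],a[0])).round(1),np.linalg.norm(a),[np.round(x['location']) for x in place_of(p,n)][:1])
E
```

```text
tool_pos: [624.1, 127.9, 294.3]
tcp_rot: [-179.8, -0.1, 135.2]
[276.3 452.2   3. ] ['scene', 'top']
[443.3 187.4  -0.8] ['scene']
[220.  344.9   0.6] ['scene', 'top']
[448.    8.4   2.5] ['scene', 'top']
[ 4.342e+02 -9.100e+01  2.000e-01] ['scene', 'top']
[804.8  83.3   1.1] ['scene', 'top']
[4.356e+02 8.490e+01 1.000e-01] ['scene']
[ 4.243e+02 -1.784e+02  4.000e-01] ['top']
ready_tray [531.7 349.9] -172.7 254.91224465867435 [array([537., 341.,  -2.])]
empties_tray [ 517.4 -337.2] -6.7 254.68025204114204 [array([ 518., -335.,    4.])]
```

```bash
python3 -m handwheel '[[1,2.8,-1.4,0,0,0,0],[1,2.8,-1.4,0,0,0,0],[1,2.8,-1.4,2,0,0,0],[1,2.8,-1.4,3,0,0,0],[1,2.8,-1.4,3,0,0,0],[1,3,-1.4,3,0,0,0],[1,0,0,3,0,0,0],[1,0,0,0,0,0,0],[1,0,0,0,0,0,0]]'|grep -E 'pos|rot'
cat >> h.py <<'E'
def near(X,z=40):
    w=snapshot('wrist');C=[np.array(r['location']) for r in place_of(w,'tin_a')]
    print([c.round(1).tolist() for c in C]); 
    # lid circle by own ray: mask of nearest
    C=min(C,key=lambda c:np.hypot(c[0]-X[0],c[1]-X[1]));go([C[0],C[1],z],135);return w
def weigh():
    print(np.round(sense()['ft_force'],2))
E
python3 - <<'E'
from h import *
w=near([444.5,189]);save(w,'w6.png')
E
```

```text
tool_pos: [448.9, 187.6, 160.3]
tcp_rot: [-179.9, -0.1, 134.8]
[[447.7, 191.1, -3.6], [440.1, 84.5, 0.6]]
turn z rad -0.004 (0.0 rows) then shift cm [ 0.5  -0.07 12.34] |3.0 rows at [451.8 188.  163.4] [1.798e+02 1.000e-01 1.348e+02]
```

View pics/w6.png

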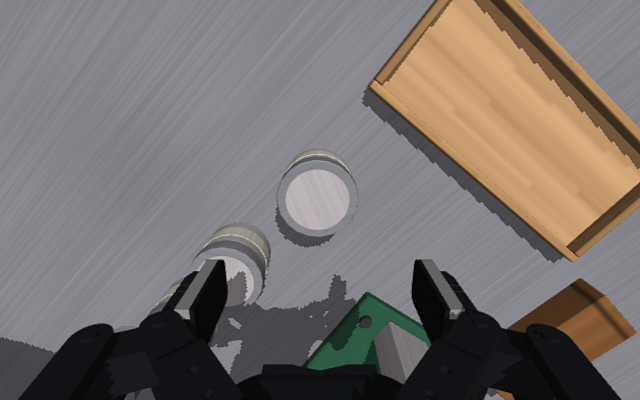

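Tin under the gripper centred at (317,200), fingers straddling it with the neighbour clear. Descend, grip, lift, weigh.

```bash
cat > wt.py <<'E'
from h import *
s=sense();print('Fz',s['ft_force'][2].round(2) if hasattr(s['ft_force'],'round') else round(s['ft_force'][2],2),'gap',round(s['finger_gap'],1),end=' | ')
E
python3 -m handwheel '[[1,0.3,0,3,0,0,0],[1,0,0,3,0,0,0],[1,0,0,3,0,0,0],[1,0,0,2,0,0,0],[1,0,0,1,0,0,0],[1,0,0,0.2,0,0,0],[1,0,0,0,0,0,0],[-1,0,0,0,0,0,0],[-1,0,0,0,0,0,0],[-1,0,0,0,0,0,0],[-1,0,0,0,0,0,0],[-1,0,0,0,0,0,0]]' 60
python3 -m handwheel '[[-1,0,0,0,0,0,0],[-1,0,0,0,0,0,0],[-1,0,0,-1,0,0,0],[-1,0,0,-2,0,0,0],[-1,0,0,-3,0,0,0],[-1,0,0,-3,0,0,0],[-1,0,0,-1,0,0,0],[-1,0,0,0,0,0,0],[-1,0,0,0,0,0,0],[-1,0,0,0,0,0,0]]'
python3 wt.py; python3 -m handwheel '[[-1,0,0,0,0,0,0]]' >/dev/null;python3 wt.py;python3 -m handwheel '[[-1,0,0,0,0,0,0]]' >/dev/null;python3 wt.py;python3 -m handwheel '[[-1,0,0,0,0,0,0]]' >/dev/null;python3 wt.py;python3 -m handwheel '[[-1,0,0,0,0,0,0]]' >/dev/null;python3 wt.py
python3 -c "
from h import *
go([610,353.5,140],135);go([595.5,-347,140],135)"
```

```text
time: 23.98
tool_pos: [449.1, 190.0, 41.3]
tcp_rot: [179.9, 0.1, 134.8]
ft_force: [-4.4, -4.2, 9.4]
finger_gap: 58.9
grip_force: 63.0
time: 24.82
tool_pos: [446.6, 189.7, 137.0]
tcp_rot: [-179.9, -0.1, 134.8]
ft_force: [-0.8, -0.3, -5.4]
finger_gap: 58.9
grip_force: 66.2
Fz -5.39 gap 58.9 | Fz -5.28 gap 58.8 | Fz -5.08 gap 58.5 | Fz -3.99 gap 58.8 | Fz -3.96 gap 58.9 | turn z rad -0.003 (0.0 rows) then shift cm [ 0.07 23.08 -0.19] |5.6 rows at [447.3 189.9 138.1] [-179.9   -0.   134.8]
turn z rad -0.003 (0.0 rows) then shift cm [-48.44 -27.48  -0.19] |13.6 rows at [447.3 189.9 138.1] [-179.9   -0.   134.8]
```

```bash
python3 -m handwheel '[[-1,0,2,0,0,0,0],[-1,0,3.5,0,0,0,0],[-1,0,3.5,0,0,0,0],[-1,0,3.5,0,0,0,0],[-1,0,3.5,0,0,0,0],[-1,0,3.5,0,0,0,0],[-1,0,2.5,0,0,0,0],[-1,0,1.1,0,0,0,0],[-1,0,0,0,0,0,0],[-1,0,0,2.5,0,0,0],[-1,0,0,2.5,0,0,0],[-1,0,0,0,0,0,0]]'
python3 -c "
from h import *
go([610,353.5,46.5],135)
w=snapshot('wrist');save(w,'w7.png')"
```

```text
time: 26.15
tool_pos: [607.6, 350.4, 81.8]
tcp_rot: [-179.4, -0.2, 134.8]
ft_force: [-2.2, -0.9, -6.9]
finger_gap: 58.6
grip_force: 66.7
turn z rad -0.004 (0.0 rows) then shift cm [0.04 0.39 3.53] |0.9 rows at [607.6 350.4  81.8] [-179.4   -0.2  134.8]
```

View pics/w7.png

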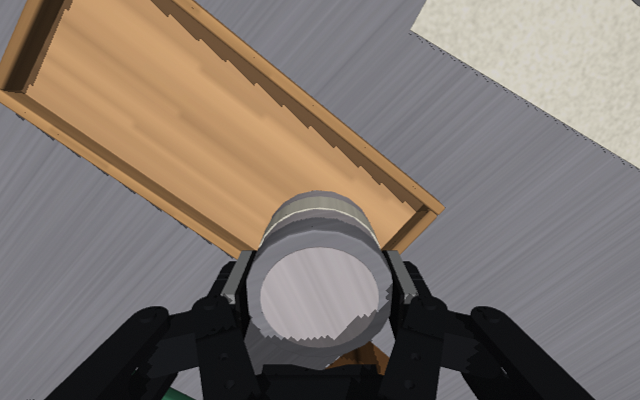

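```bash
python3 -c "
from h import *
w=snapshot('wrist');print(at_z(w,443,208,18),at_z(w,0,93,18),at_z(w,245,257,18))
print(proj(w,[653,415.3,18]))"
```

```text
[655.97044996 412.99135663  18.        ] [423.42187913 279.26530229  18.        ] [590.42923577 298.38972794  18.        ]
[442.94263862 202.39765592]
```

Tray seen with its far corner at (443,208) and the tin above its end; the measured corner agrees within 3 mm. Lower and release.

```bash
python3 -m handwheel '[[-1,0,0.3,2,0,0,0],[-1,0,0,1,0,0,0],[-1,0,0,0.5,0,0,0],[-1,0,0,0,0,0,0],[-1,0,0,0,0,0,0]]'
python3 -m handwheel '[[1,0,0,0,0,0,0],[1,0,0,0,0,0,0],[1,0,0,0,0,0,0],[1,0,0,0,0,0,0],[1,0,0,0,0,0,0],[1,0,0,-2,0,0,0],[1,0,0,-3,0,0,0],[1,0,0,-4,0,0,0],[1,0,0,-4,0,0,0],[1,0,0,0,0,0,0]]'
python3 - <<'E'
from h import *
tins();go([440,84.5,140],135)
E
```

```text
time: 26.67
tool_pos: [613.7, 354.8, 54.5]
tcp_rot: [-180.0, -0.0, 134.8]
ft_force: [0.3, 0.8, -4.5]
finger_gap: 58.7
grip_force: 67.0
time: 27.5
tool_pos: [618.1, 357.1, 196.0]
tcp_rot: [179.2, 0.3, 134.8]
ft_force: [1.7, -0.1, 2.4]
finger_gap: 85.1
grip_force: 0.0
[433.2 -91.3   1.7] ['scene', 'top']
[217.4 344.3   1.1] ['scene']
[611.1 357.9   6. ] ['scene', 'top']
[448.2   7.    1.2] ['scene', 'top']
[274.8 450.4   1.7] ['scene']
[437.   82.6  -0.8] ['scene']
[ 426.7 -177.5    0.8] ['top']
[804.9  84.3   0. ] ['top']
turn z rad -0.003 (0.0 rows) then shift cm [ -6.85 -31.38   4.33] |7.9 rows at [613.5 354.8 183.3] [-180.    -0.   134.8]
```

```bash
python3 -m handwheel '[[1,-0.7,-3,0,0,0,0],[1,-0.8,-3.6,0,0,0,0],[1,-0.8,-3.6,0,0,0,0],[1,-0.8,-3.6,1,0,0,0],[1,-0.8,-3.6,1,0,0,0],[1,-0.8,-3.6,1,0,0,0],[1,-0.8,-3.6,1.3,0,0,0],[1,-0.8,-3.6,1,0,0,0],[1,-0.5,-3.4,0,0,0,0],[1,0,0,0,0,0,0],[1,0,0,0,0,0,0],[1,0,0,0,0,0,0]]'|grep -E 'pos|rot'
python3 -c "
from h import *
near([438.5,83.5])"
```

```text
tool_pos: [437.2, 84.0, 130.2]
tcp_rot: [-180.0, -0.1, 134.8]
[[446.0, 84.4, -4.7], [444.3, 9.1, 0.3]]
turn z rad -0.003 (0.0 rows) then shift cm [-0.58  0.55  9.09] |2.2 rows at [438.   84.6 130.9] [180.   -0.  134.8]
```

```bash
python3 -m handwheel '[[1,-0.3,0.2,3,0,0,0],[1,0,0,3,0,0,0],[1,0,0,2,0,0,0],[1,0,0,1,0,0,0],[1,0,0,0,0,0,0],[1,0,0,0,0,0,0],[-1,0,0,0,0,0,0],[-1,0,0,0,0,0,0],[-1,0,0,0,0,0,0],[-1,0,0,0,0,0,0],[-1,0,0,0,0,0,0],[-1,0,0,0,0,0,0]]' 60
python3 -m handwheel '[[-1,0,0,0,0,0,0],[-1,0,0,-1,0,0,0],[-1,0,0,-2,0,0,0],[-1,0,0,-3,0,0,0],[-1,0,0,-3,0,0,0],[-1,0,0,-1,0,0,0],[-1,0,0,0,0,0,0],[-1,0,0,0,0,0,0],[-1,0,0,0,0,0,0],[-1,0,0,0,0,0,0]]'
python3 wt.py; python3 -m handwheel '[[-1,0,0,0,0,0,0]]' >/dev/null;python3 wt.py;python3 -m handwheel '[[-1,0,0,0,0,0,0]]' >/dev/null;python3 wt.py;python3 -m handwheel '[[-1,0,0,0,0,0,0]]' >/dev/null;python3 wt.py
python3 -c "
from h import *
go([536,343,130],135);go([595.5,-347,140],135)"
```

```text
time: 29.8
tool_pos: [442.8, 83.5, 43.1]
tcp_rot: [179.8, 0.1, 134.8]
ft_force: [-0.9, 1.2, 6.1]
finger_gap: 58.3
grip_force: 63.8
time: 30.63
tool_pos: [439.5, 83.2, 138.7]
tcp_rot: [-179.8, -0.1, 134.8]
ft_force: [-0.7, 0.6, -4.6]
finger_gap: 58.4
grip_force: 65.9
Fz -4.6 gap 58.4 | Fz -4.27 gap 58.5 | Fz -3.78 gap 58.6 | Fz -3.72 gap 58.6 | turn z rad -0.003 (0.0 rows) then shift cm [11.62 25.12  1.01] |6.8 rows at [440.6  83.2 140.1] [-1.799e+02 -1.000e-01  1.348e+02]
turn z rad -0.003 (0.0 rows) then shift cm [-4.138e+01 -1.947e+01  1.000e-02] |11.2 rows at [440.6  83.2 140.1] [-1.799e+02 -1.000e-01  1.348e+02]
```

```bash
python3 -m handwheel '[[-1,1,2.1,0,0,0,0],[-1,1.6,3.4,0,0,0,0],[-1,1.6,3.4,0,0,0,0],[-1,1.6,3.4,0,0,0,0],[-1,1.6,3.4,0,0,0,0],[-1,1.6,3.4,0,0,0,0],[-1,1.3,3,0,0,0,0],[-1,1,2,0,0,0,0],[-1,0.3,1,2,0,0,0],[-1,0,0,2,0,0,0],[-1,0,0,0,0,0,0],[-1,0,0,0,0,0,0]]'|grep -E 'pos|rot|gap'
python3 -m handwheel '[[-1,0,0,2,0,0,0],[-1,0,0,2,0,0,0],[-1,0,0,0.9,0,0,0],[-1,0,0,0,0,0,0],[-1,0,0,0,0,0,0],[-1,0,0,0,0,0,0]]'
python3 -c "
from h import *
go([536,343,47.5],135)"
```

```text
tool_pos: [535.7, 341.7, 98.6]
tcp_rot: [-179.7, -0.1, 134.8]
finger_gap: 58.7
time: 32.38
tool_pos: [538.4, 342.8, 53.9]
tcp_rot: [179.9, 0.0, 134.8]
ft_force: [0.2, 1.3, -3.4]
finger_gap: 58.8
grip_force: 66.3
turn z rad -0.004 (0.0 rows) then shift cm [ 0.19 -0.15  0.64] |0.2 rows at [538.4 342.8  53.9] [179.9   0.  134.8]
```

```bash
python3 -m handwheel '[[-1,0.2,-0.1,0.5,0,0,0],[-1,0,0,0,0,0,0],[-1,0,0,0,0,0,0],[1,0,0,0,0,0,0],[1,0,0,0,0,0,0],[1,0,0,0,0,0,0],[1,0,0,0,0,0,0],[1,0,0,0,0,0,0],[1,0,0,-2,0,0,0],[1,0,0,-3.5,0,0,0],[1,0,0,-3.5,0,0,0],[1,0,0,0,0,0,0]]'
python3 - <<'E'
from h import *
tins();go([447,8,130],135)
E
```

```text
time: 33.38
tool_pos: [539.3, 345.3, 145.9]
tcp_rot: [179.3, 0.2, 134.8]
ft_force: [0.5, 0.2, 1.7]
finger_gap: 85.5
grip_force: 0.0
[221.6 345.3   2. ] ['scene']
[437.2 -90.8  -0.5] ['scene', 'top']
[531.5 343.6   5.2] ['scene', 'top']
[277.2 449.    1.8] ['scene']
[612.7 356.2   5.4] ['scene', 'top']
[8.05e+02 8.53e+01 3.00e-01] ['scene', 'top']
[447.6   9.5   0.5] ['scene', 'top']
[ 428.9 -176.5    1.8] ['scene', 'top']
turn z rad -0.003 (0.0 rows) then shift cm [-17.47 -29.9    0.62] |8.4 rows at [534.8 342.9 136.2] [-179.9   -0.   134.8]
```

```bash
python3 -m handwheel '[[1,-1.4,-2.4,0,0,0,0],[1,-1.8,-3.1,0,0,0,0],[1,-1.8,-3.1,0,0,0,0],[1,-1.8,-3.1,0,0,0,0],[1,-1.8,-3.1,0,0,0,0],[1,-1.8,-3.1,0,0,0,0],[1,-1.8,-3.1,0,0,0,0],[1,-1.8,-3.1,0,0,0,0],[1,-1.8,-3.1,0.3,0,0,0],[1,-1.6,-2.6,0.3,0,0,0],[1,0,0,0,0,0,0],[1,0,0,0,0,0,0]]'|grep -E 'pos|rot'
python3 -m handwheel '[[1,0,0,0,0,0,0]]'|grep -E 'pos|rot'
python3 -c "
from h import *
near([447.5,9])"
```

```text
tool_pos: [445.0, 8.5, 129.3]
tcp_rot: [-179.9, -0.1, 134.6]
tool_pos: [445.8, 9.9, 129.9]
tcp_rot: [-180.0, -0.1, 134.7]
[[438.8, -92.1, 1.0], [422.5, -175.5, 2.7], [447.7, 7.0, 2.1]]
turn z rad -0.002 (0.0 rows) then shift cm [-0.35 -0.16  9.05] |2.2 rows at [446.3  10.6 130.5] [-1.800e+02 -1.000e-01  1.349e+02]
```

```bash
python3 -m handwheel '[[1,-0.2,-0.1,3,0,0,0],[1,0,0,3,0,0,0],[1,0,0,2,0,0,0],[1,0,0,1,0,0,0],[1,0,0,0,0,0,0],[1,0,0,0,0,0,0],[-1,0,0,0,0,0,0],[-1,0,0,0,0,0,0],[-1,0,0,0,0,0,0],[-1,0,0,0,0,0,0],[-1,0,0,0,0,0,0],[-1,0,0,0,0,0,0]]' 60
python3 -m handwheel '[[-1,0,0,0,0,0,0],[-1,0,0,-1,0,0,0],[-1,0,0,-2,0,0,0],[-1,0,0,-3,0,0,0],[-1,0,0,-3,0,0,0],[-1,0,0,-1,0,0,0],[-1,0,0,0,0,0,0],[-1,0,0,0,0,0,0],[-1,0,0,0,0,0,0],[-1,0,0,0,0,0,0]]'
python3 wt.py; python3 -m handwheel '[[-1,0,0,0,0,0,0]]' >/dev/null;python3 wt.py;python3 -m handwheel '[[-1,0,0,0,0,0,0]]' >/dev/null;python3 wt.py;python3 -m handwheel '[[-1,0,0,0,0,0,0]]' >/dev/null;python3 wt.py
python3 -c "
from h import *
go([460,334,140],135);go([595.5,-347,140],135)"
```

```text
time: 35.77
tool_pos: [448.5, 7.4, 43.0]
tcp_rot: [179.9, 0.1, 134.8]
ft_force: [-4.0, -0.3, 9.0]
finger_gap: 58.9
grip_force: 63.2
time: 36.6
tool_pos: [445.6, 7.7, 138.6]
tcp_rot: [-179.9, -0.2, 134.8]
ft_force: [0.5, -0.6, -3.1]
finger_gap: 58.9
grip_force: 65.9
Fz -3.12 gap 58.9 | Fz -3.59 gap 58.8 | Fz -3.61 gap 58.6 | Fz -3.71 gap 58.5 | turn z rad -0.003 (0.0 rows) then shift cm [2.213e+01 2.402e+01 1.000e-02] |8.0 rows at [446.7   7.6 140.1] [-1.799e+02 -1.000e-01  1.348e+02]
turn z rad -0.003 (0.0 rows) then shift cm [-3.560e+01 -1.455e+01  1.000e-02] |9.4 rows at [446.7   7.6 140.1] [-1.799e+02 -1.000e-01  1.348e+02]
```

```bash
python3 -m handwheel '[[-1,1.3,1.4,0,0,0,0],[-1,2.3,2.5,0,0,0,0],[-1,2.3,2.5,0,0,0,0],[-1,2.3,2.5,0,0,0,0],[-1,2.3,2.5,0,0,0,0],[-1,2.3,2.5,0,0,0,0],[-1,2.3,2.5,0,0,0,0],[-1,2.3,2.5,0,0,0,0],[-1,2.3,2.5,0,0,0,0],[-1,1.6,1.7,0,0,0,0],[-1,0.8,0.9,2,0,0,0],[-1,0,0,2,0,0,0]]'|grep -E 'pos|rot|gap'
python3 -m handwheel '[[-1,0,0,0,0,0,0],[-1,0,0,2,0,0,0],[-1,0,0,2,0,0,0],[-1,0,0,0.6,0,0,0],[-1,0,0,0,0,0,0],[-1,0,0,0,0,0,0],[-1,0,0,0,0,0,0],[-1,0,0,0,0,0,0]]'
python3 -c "
from h import *
go([460,334.5,47.5],135)"
```

```text
tool_pos: [462.7, 337.3, 102.0]
tcp_rot: [179.7, 0.0, 135.0]
finger_gap: 58.7
time: 38.52
tool_pos: [462.8, 334.0, 56.8]
tcp_rot: [179.8, 0.0, 134.8]
ft_force: [-0.5, 0.4, -3.7]
finger_gap: 59.0
grip_force: 66.1
turn z rad -0.004 (0.0 rows) then shift cm [ 0.23 -0.17  0.93] |0.2 rows at [462.8 334.   56.8] [179.8   0.  134.8]
```

```bash
python3 -m handwheel '[[-1,0.1,-0.2,0.8,0,0,0],[-1,0,0,0,0,0,0],[-1,0,0,0,0,0,0],[1,0,0,0,0,0,0],[1,0,0,0,0,0,0],[1,0,0,0,0,0,0],[1,0,0,0,0,0,0],[1,0,0,0,0,0,0],[1,0,0,-2,0,0,0],[1,0,0,-3.5,0,0,0],[1,0,0,-3.5,0,0,0],[1,0,0,0,0,0,0]]'
python3 - <<'E'
from h import *
tins();go([437,-91,130],135)
E
```

```text
time: 39.52
tool_pos: [463.3, 335.1, 145.1]
tcp_rot: [179.4, 0.2, 134.8]
ft_force: [1.5, 0.3, 1.7]
finger_gap: 85.6
grip_force: 0.0
[275.2 451.    1.7] ['scene', 'top']
[8.059e+02 8.520e+01 8.000e-01] ['scene', 'top']
[216.2 340.8   1.9] ['scene']
[612.2 356.9   6.2] ['scene', 'top']
[ 427.8 -176.     1.4] ['scene', 'top']
[533.6 346.4   5.1] ['scene', 'top']
[459.5 334.4   6.5] ['scene']
[436.9 -91.2  -0. ] ['scene', 'top']
[646.9   5.6   3.5] ['top']
turn z rad -0.003 (0.0 rows) then shift cm [-28.39 -31.51   0.61] |10.3 rows at [459.1 332.5 136.1] [-179.9   -0.   134.8]
```

```bash
python3 -m handwheel '[[1,-1.6,-1.8,0,0,0,0],[1,-2.5,-2.8,0,0,0,0],[1,-2.5,-2.8,0,0,0,0],[1,-2.5,-2.8,0,0,0,0],[1,-2.5,-2.8,0,0,0,0],[1,-2.5,-2.8,0,0,0,0],[1,-2.5,-2.8,0,0,0,0],[1,-2.5,-2.8,0,0,0,0],[1,-2.5,-2.8,0,0,0,0],[1,-2.5,-2.8,0,0,0,0],[1,-2.5,-2.8,0.3,0,0,0],[1,-1.8,-1.7,0.3,0,0,0]]'|grep -E 'pos|rot'
python3 -m handwheel '[[1,0,0,0,0,0,0],[1,0,0,0,0,0,0],[1,0,0,0,0,0,0]]'|grep -E 'pos|rot'
python3 -c "
from h import *
near([437,-91])"
```

```text
tool_pos: [434.4, -93.2, 129.3]
tcp_rot: [-179.9, -0.1, 134.7]
tool_pos: [435.3, -90.1, 129.6]
tcp_rot: [-180.0, -0.2, 134.8]
[[438.6, -92.6, 0.1], [425.4, -174.3, 3.0]]
turn z rad -0.002 (0.0 rows) then shift cm [-0.41 -0.02  9.03] |2.2 rows at [435.8 -89.5 130.3] [-1.800e+02 -1.000e-01  1.349e+02]
```

```bash
python3 -m handwheel '[[1,-0.3,0,3,0,0,0],[1,0,0,3,0,0,0],[1,0,0,2,0,0,0],[1,0,0,1,0,0,0],[1,0,0,0,0,0,0],[1,0,0,0,0,0,0],[-1,0,0,0,0,0,0],[-1,0,0,0,0,0,0],[-1,0,0,0,0,0,0],[-1,0,0,0,0,0,0],[-1,0,0,0,0,0,0],[-1,0,0,0,0,0,0]]' 60
python3 -m handwheel '[[-1,0,0,0,0,0,0],[-1,0,0,-1,0,0,0],[-1,0,0,-2,0,0,0],[-1,0,0,-3,0,0,0],[-1,0,0,-3,0,0,0],[-1,0,0,-1,0,0,0],[-1,0,0,0,0,0,0],[-1,0,0,0,0,0,0],[-1,0,0,0,0,0,0],[-1,0,0,0,0,0,0]]'
python3 wt.py; python3 -m handwheel '[[-1,0,0,0,0,0,0]]' >/dev/null;python3 wt.py;python3 -m handwheel '[[-1,0,0,0,0,0,0]]' >/dev/null;python3 wt.py;python3 -m handwheel '[[-1,0,0,0,0,0,0]]' >/dev/null;python3 wt.py
python3 -c "
from h import *
go([520,-338,140],135)"
```

```text
time: 42.07
tool_pos: [440.0, -93.2, 43.1]
tcp_rot: [179.9, 0.2, 134.8]
ft_force: [-0.7, 1.1, 7.6]
finger_gap: 58.6
grip_force: 64.3
time: 42.9
tool_pos: [437.1, -92.4, 139.1]
tcp_rot: [-179.9, -0.2, 134.8]
ft_force: [0.6, -0.3, 0.0]
finger_gap: 58.8
grip_force: 64.4
Fz 0.05 gap 58.8 | Fz -0.79 gap 58.7 | Fz -1.59 gap 58.4 | Fz -0.82 gap 58.8 | turn z rad -0.003 (0.0 rows) then shift cm [-2.316e+01 -1.154e+01  1.000e-02] |6.3 rows at [437.8 -92.6 140.1] [-1.800e+02 -1.000e-01  1.348e+02]
```

```bash
python3 -m handwheel '[[-1,-1.6,-0.55,0,0,0,0],[-1,-3.2,-1.1,0,0,0,0],[-1,-3.2,-1.1,0,0,0,0],[-1,-3.2,-1.1,0,0,0,0],[-1,-3.2,-1.1,0,0,0,0],[-1,-3.2,-1.1,0,0,0,0],[-1,-3.2,-1.1,0,0,0,0],[-1,-3.2,-1.1,0,0,0,0],[-1,-2.3,-0.8,2,0,0,0],[-1,0,0,2,0,0,0],[-1,0,0,0,0,0,0],[-1,0,0,0,0,0,0]]'|grep -E 'pos|rot|gap'
python3 -m handwheel '[[-1,0,0,0,0,0,0],[-1,0,0,2,0,0,0],[-1,0,0,1,0,0,0],[-1,0,0,0,0,0,0],[-1,0,0,0,0,0,0]]'
python3 - <<'E'
from h import *
go([560,-342.7,48],135)
w=snapshot('wrist');print([(r['conf'],np.round(r['location'],1)) for r in place_of(w,'empties_tray')])
E
```

```text
tool_pos: [557.9, -342.1, 98.5]
tcp_rot: [-180.0, -0.3, 134.8]
finger_gap: 58.7
time: 44.57
tool_pos: [559.1, -342.4, 71.0]
tcp_rot: [-180.0, -0.1, 134.8]
ft_force: [0.3, 0.0, 0.2]
finger_gap: 58.5
grip_force: 64.4
turn z rad -0.003 (0.0 rows) then shift cm [-0.09  0.04  2.3 ] |0.6 rows at [ 559.1 -342.4   71. ] [-1.800e+02 -1.000e-01  1.348e+02]
[(0.9, array([ 520.4, -340.9,   -3.2]))]
```

```bash
python3 -m handwheel '[[-1,0,0,1.3,0,0,0],[-1,0,0,0.8,0,0,0],[-1,0,0,0,0,0,0],[-1,0,0,0,0,0,0],[1,0,0,0,0,0,0],[1,0,0,0,0,0,0],[1,0,0,0,0,0,0],[1,0,0,0,0,0,0],[1,0,0,0,0,0,0],[1,0,0,-2,0,0,0],[1,0,0,-3.5,0,0,0],[1,0,0,-3.5,0,0,0]]'
python3 -m handwheel '[[1,0,0,0,0,0,0],[1,0,0,0,0,0,0],[1,0,0,0,0,0,0]]'|grep pos
python3 - <<'E'
from h import *
tins();go([427,-176,130],135)
E
```

```text
time: 45.67
tool_pos: [558.1, -342.2, 139.0]
tcp_rot: [-180.0, -0.2, 134.8]
ft_force: [1.6, -0.6, 0.6]
finger_gap: 85.3
grip_force: 0.0
tool_pos: [559.5, -343.3, 140.2]
[276.7 451.3   1.3] ['scene']
[461.6 334.2   3.8] ['scene', 'top']
[807.1  85.6   1. ] ['scene', 'top']
[ 556.  -342.2    6.1] ['scene', 'top']
[ 4.294e+02 -1.754e+02  4.000e-01] ['scene', 'top']
[533.  344.1   5.6] ['scene', 'top']
[220.  343.7  -0.8] ['scene', 'top']
[613.  356.    5.2] ['scene', 'top']
[737.  233.7  -2.5] ['top']
turn z rad -0.003 (0.0 rows) then shift cm [21.08  2.47  0.81] |5.2 rows at [ 558.6 -342.5  138.1] [-180.    -0.2  134.8]
```

```bash
python3 -m handwheel '[[1,2,0.2,0,0,0,0],[1,3.5,0.4,0,0,0,0],[1,3.5,0.4,0,0,0,0],[1,3.5,0.4,0,0,0,0],[1,3.5,0.4,0.3,0,0,0],[1,3.1,0.4,0.3,0,0,0],[1,1.8,0.3,0.3,0,0,0],[1,0,0,0,0,0,0],[1,0,0,0,0,0,0],[1,0,0,0,0,0,0]]'|grep -E 'pos|rot'
python3 -c "
from h import *
near([428,-176])"
```

```text
tool_pos: [430.3, -177.7, 131.0]
tcp_rot: [-180.0, 0.0, 134.8]
[]Traceback (most recent call last):
  File "<string>", line 3, in <module>
    near([428,-176])
    ~~~~^^^^^^^^^^^^
  File "h.py", line 43, in near
    C=min(C,key=lambda c:np.hypot(c[0]-X[0],c[1]-X[1]));go([C[0],C[1],z],135);return w
ValueError: min() iterable argument is empty
```

```bash
python3 -c "
from h import *
w=snapshot('wrist');save(w,'w8.png');print(place_of(w,'tin_a'));print(proj(w,[428.5,-176,55]));tins()"
```

```text
[{'location': [420.8, -178.0, 1.3], 'conf': 0.59}]
[318.46450849 212.78925263]
[614.8 356.1   4.3] ['scene', 'top']
[275.4 450.8   3.6] ['scene', 'top']
[805.6  85.    0.9] ['scene', 'top']
[ 6.461e+02  1.500e+00 -1.000e-01] ['scene']
[2.196e+02 3.440e+02 3.000e-01] ['scene', 'top']
[531.8 345.8   5. ] ['scene', 'top']
[458.  335.    6.2] ['scene', 'top']
[ 426.  -176.6    1.9] ['scene', 'top']
[ 557.3 -343.2    4.3] ['scene']
```

View pics/w8.png

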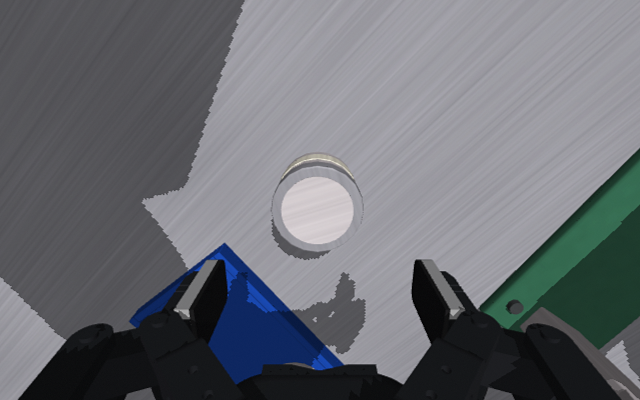

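Tin at (317,209), right where estimated (within 3 mm). Grasp it.

```bash
python3 -m handwheel '[[1,0.4,0,3,0,0,0],[1,0,0,3,0,0,0],[1,0,0,2,0,0,0],[1,0,0,1,0,0,0],[1,0,0,0,0,0,0],[1,0,0,0,0,0,0],[-1,0,0,0,0,0,0],[-1,0,0,0,0,0,0],[-1,0,0,0,0,0,0],[-1,0,0,0,0,0,0],[-1,0,0,0,0,0,0],[-1,0,0,0,0,0,0]]' 60
python3 -m handwheel '[[-1,0,0,0,0,0,0],[-1,0,0,-1,0,0,0],[-1,0,0,-2,0,0,0],[-1,0,0,-3,0,0,0],[-1,0,0,-3,0,0,0],[-1,0,0,-1,0,0,0],[-1,0,0,0,0,0,0],[-1,0,0,0,0,0,0],[-1,0,0,0,0,0,0],[-1,0,0,0,0,0,0]]'
python3 wt.py; python3 -m handwheel '[[-1,0,0,0,0,0,0]]' >/dev/null;python3 wt.py;python3 -m handwheel '[[-1,0,0,0,0,0,0]]' >/dev/null;python3 wt.py;python3 -m handwheel '[[-1,0,0,0,0,0,0]]' >/dev/null;python3 wt.py
python3 -c "
from h import *
go([477,-333,100],135)"
```

```text
time: 48.35
tool_pos: [428.6, -175.3, 43.2]
tcp_rot: [179.9, 0.2, 134.8]
ft_force: [-1.0, 0.5, 5.7]
finger_gap: 59.0
grip_force: 64.2
time: 49.18
tool_pos: [425.9, -173.8, 139.0]
tcp_rot: [-179.9, -0.2, 134.8]
ft_force: [0.9, 0.9, -0.7]
finger_gap: 58.6
grip_force: 64.4
Fz -0.66 gap 58.6 | Fz -0.74 gap 58.5 | Fz -0.9 gap 58.5 | Fz 0.27 gap 58.8 | turn z rad -0.003 (0.0 rows) then shift cm [-14.79  -7.67   4.01] |4.2 rows at [ 426.6 -174.2  140.1] [-1.800e+02 -1.000e-01  1.348e+02]
```

Empty; to the blue tray.

```bash
python3 -m handwheel '[[-1,-1.6,-0.8,0,0,0,0],[-1,-3,-1.6,0,0,0,0],[-1,-3,-1.6,0,0,0,0],[-1,-3,-1.6,0,0,0,0],[-1,-2.7,-1.4,0,0,0,0],[-1,-1.5,-0.7,1,0,0,0],[-1,0,0,2,0,0,0],[-1,0,0,2,0,0,0],[-1,0,0,2,0,0,0],[-1,0,0,0,0,0,0],[-1,0,0,0,0,0,0],[-1,0,0,0,0,0,0]]'|grep -E 'time|pos|rot|gap'
python3 -c "
from h import *
go([477,-333,48.5],135)"
```

```text
time: 50.43
tool_pos: [477.1, -334.0, 71.9]
tcp_rot: [180.0, 0.0, 134.8]
finger_gap: 58.7
turn z rad -0.003 (0.0 rows) then shift cm [0.08 0.06 2.34] |0.6 rows at [ 477.1 -334.    71.9] [180.    0.  134.8]
```

```bash
python3 -m handwheel '[[-1,0,0,1.3,0,0,0],[-1,0,0,0.8,0,0,0],[-1,0,0,0,0,0,0],[-1,0,0,0,0,0,0],[1,0,0,0,0,0,0],[1,0,0,0,0,0,0],[1,0,0,0,0,0,0],[1,0,0,0,0,0,0],[1,0,0,0,0,0,0],[1,0,0,-2,0,0,0],[1,0,0,-3.5,0,0,0],[1,0,0,-3.5,0,0,0]]'|grep -E 'time|pos'
python3 -m handwheel '[[1,0,0,-4,0,0,0],[1,0,0,-4,0,0,0],[1,0,-3,-4,0,0,0],[1,0,-3,-3,0,0,0],[1,0,0,0,0,0,0],[1,0,0,0,0,0,0],[1,0,0,0,0,0,0]]'|grep -E 'time|pos'
python3 - <<'E'
from h import *
tins()
p=snapshot('scene');c=p['image'][120:330,170:450];cv2.imwrite('pics/f.png',cv2.resize(c[:,:,::-1],None,fx=2.8,fy=2.8,interpolation=cv2.INTER_CUBIC))
E
```

```text
time: 51.43
tool_pos: [475.5, -332.7, 139.3]
time: 52.02
tool_pos: [438.0, -371.9, 282.2]
[218.4 343.6  -0.5] ['scene', 'top']
[613.  355.2   5.6] ['scene', 'top']
[ 476.6 -333.3    6.3] ['scene', 'top']
[804.9  84.2   1.2] ['scene', 'top']
[460.4 334.8   4.5] ['scene', 'top']
[276.1 450.6   1.6] ['scene', 'top']
[ 556.3 -339.6    6.7] ['scene', 'top']
[533.4 345.8   5.2] ['top']
```

View pics/f.png

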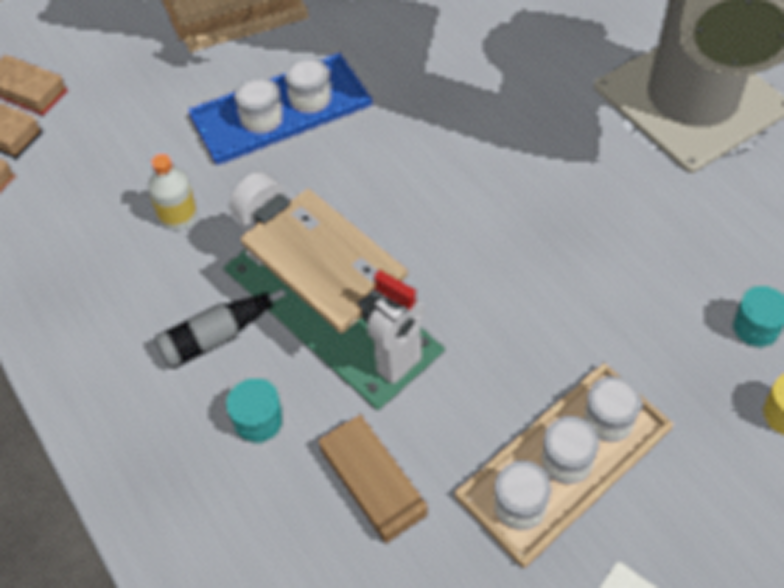

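All five tins are upright in their trays: blue (258,105),(308,85); wood (522,490),(570,447),(613,407). The bare back is up. One numeric check of level before handing in.

```bash
python3 - <<'E'
from h import *
from scipy.optimize import least_squares
p=snapshot('scene');yw=np.radians(10.2)
fx=np.array([np.cos(yw),np.sin(yw),0]);fy=np.array([-fx[1],fx[0],0]);M=np.array([648,3.5,120])
def f(th,a,b):
  X=M+b*fy+(a*np.cos(th)+8*np.sin(th))*fx+np.array([0,0,8*np.cos(th)-a*np.sin(th)]);return (proj(p,X)-[170,120])*2.8
for d in(-6,-3,0,3,6):print(d,[f(np.radians(d),a,b).round(0).tolist() for a,b in((-55,-90),(-55,90),(55,90),(55,-90))])
c=p['image'][185:245,245:325];cv2.imwrite('pics/g.png',cv2.resize(c[:,:,::-1],None,fx=9.8,fy=9.8,interpolation=cv2.INTER_CUBIC))
E
```

```text
-6 [[307.0, 187.0], [407.0, 269.0], [338.0, 320.0], [238.0, 231.0]]
-3 [[306.0, 185.0], [406.0, 268.0], [338.0, 322.0], [238.0, 233.0]]
0 [[306.0, 184.0], [406.0, 266.0], [338.0, 323.0], [238.0, 234.0]]
3 [[305.0, 183.0], [406.0, 265.0], [338.0, 325.0], [238.0, 236.0]]
6 [[305.0, 182.0], [405.0, 264.0], [338.0, 326.0], [238.0, 237.0]]
```

View pics/g.png

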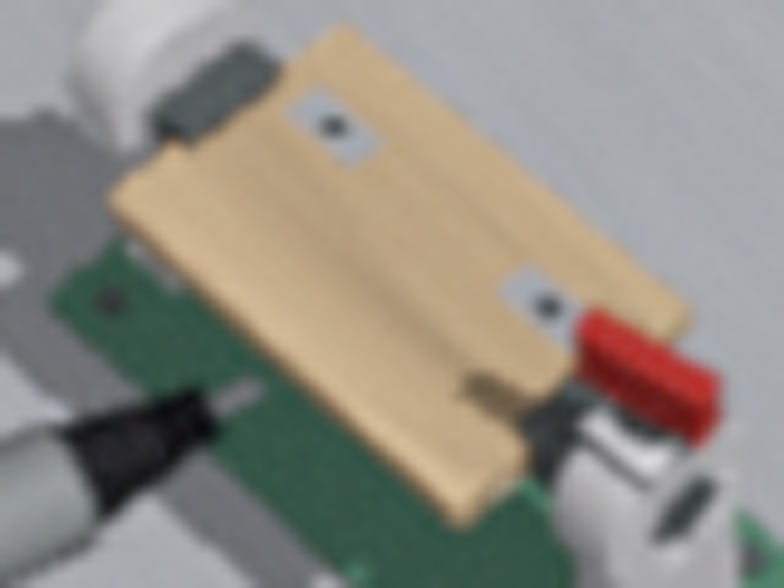

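The near- and far-edge corners are offset by the same amount from the level prediction, so the tilt is about 0, and the touch probe agrees.

```bash
python3 -c "
from bench import hand_in
print(hand_in())"
```

```text
the job is handed in; nothing more can be done
None
```

The job is handed in: the panel is locked with its bare back up and level to within a couple of degrees, the three full tins stand upright in the wooden tray and the two empty ones in the blue tray, and I left the rotary tool, offcut and glue bottle alone.

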